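# Index the inspection camera to the snail shell

### The arm

A 7-joint arm with a two-finger parallel gripper is mounted at the origin on the work surface. World frame = base frame: x ahead of the robot, y to its left, z up, the work surface at z = 0. Lengths are in m, angles in degrees, forces in N, time in s.
With the tool pointing down it reaches from about 0.425 to 0.875 m from the base axis. Payload 9.9 kg.
Tool frame: the origin (TCP) lies midway between the tips of the shut fingers; the grasp point (between the pads) lies 19 mm behind it; z points along the fingers, y is the line along which they close (so a half turn about z gives the same grasp; the last joint's range is limited). The gripper opens to 85 mm and grips with 20 to 120 N. Pads are 22 mm wide; open, the fingers measure 114 mm over their backs; the gripper's body (76 mm by 85 mm) begins 54 mm behind the grasp point. The pads swing forward as they close: fully open they stand 13 mm farther back than shut.
Start: joints at [-76.364, 32.985, 1.427, 82.34, -0.859, 64.687, -3.237], TCP at [0.213, 0.64, 0.231] pointing down, gripper open.
Joint ranges: [-157.87, 157.87], [-19.46, 123.44], [-87.15, 90], [11.01, 140.99], [-62.26, 242.26], [9.8, 113.94], [-161.44, 161.44]. Speed limits (degrees/s): [127.2, 127.2, 172.46, 172.46, 180, 180, 180].

### API

Orientations are given as [roll, pitch, yaw] about the fixed x, y, z axes, in that order (R = Rz(yaw) Ry(pitch) Rx(roll)).
In Python, from bench import r gives the robot as it stands. The module is installed in compiled form; this text tells all that it offers.
- The arm moves only by the tool carry_out, never from a script. Its argument "rows" is a list of rows, each a list of 5 numbers: the finger opening in m, from 0 to 0.0854, then the shift along the tool's x, y, z in m, then the turn about the tool's z in degrees. A call has 1 to 12 rows; each row shifts and turns the commanded pose from where the row before left it, along the tool's axes as they then stand; what a row does not reach is not made up. A row lasts 1/8 s, in which the tool goes at most 62.5 mm and 10.7 degrees, less where a joint would pass 70% of its speed; a pose out of reach is approached as far as the arm can. A call is refused whole if a number of a shift passes 0.0625 or a number of a turn 10.7, either way. A call with a gripper value outside its range is refused whole. The fingers move at their own pace and stop on an object; the grip force is fixed at half the most. Time passes only in rows, so rows that do not move let the fingers close. It gives the time, the measured TCP pose, the force, the opening and the grip force at its end, in the units of the state.
- r.state(): the state, without advancing time (a new reading comes with each control period).
- r.get_image(name): name is "scene" or "side" or "wrist"; returns the picture (384x512x3 uint8, red, green, blue); there is no depth.
- r.calibration(name): a dict with "fov_y" (degrees; the focal length in pixels is half the picture's height over the tangent of half this angle, whatever the lens; pixels are square), "cx", "cy" (the principal point, pixels), "dist" ([k1, k2, p1, p2, k3] as OpenCV has them; the pictures are not rectified), "position" and "orientation" of the camera in the world. Camera axes: x right, y up, looking along -z (the intrinsics and any distortion apply to the point x, -y, -z); pixel columns grow to the right and rows downward; lengths in m; the calibration is good to about 2 mm. A picture is of the moment at which its call begins: read the wrist's pose just before it. calibration takes no time and is no camera call; for the wrist camera it gives the pose at the moment of the call.
- r.sign_off(): hands the job in; it is judged then, once.
The state is a dict: "time": time; "joint_pos": joint angles; "joint_vel": joint speeds; "effort": joint torques, N m; "tool_pos": TCP position; "tool_rot": TCP orientation; "force": force on the tool from outside, world axes, zero at the start; "torque": the same for the moment, N m; "width": opening from 0.0 (shut) to 1.0 (fully open); "gripper_force": force on a finger pad.
Only numpy, scipy, OpenCV 4.12 (cv2) and the standard library are available. Lean on these libraries where they do the work, as an engineer would, in place of code of your own. Each camera call takes 0.05 s, during which the arm holds its last target. There are 200 camera calls.

### The job

Bring the small camera on the notched slide rail over the dish with the snail shell: pinch the carriage's release bar by its black grip, lift it and hold it up while you slide the carriage along until the camera stands over that dish, then let go so that the bar drops fully into the notch there. Leave the dish itself where it stands.

Things in the scene. Friction and masses are not known exactly. Their poses are not given: they have to be found in the camera images.
- release_grip (a point): Centre of the release bar's black grip: 44 long (its x) by 16 wide (y, pinch across this), from 24 below to 18 mm above this point, 62 mm over the bench when down, bare bench around. x points across the rail to the dishes, y along the rail (slide direction). 45 mm along +x the rack begins (56 high), at 59 the carriage (104 high), at 162 its camera (124 high, 38 wide, same y as the grip).
- shell_dish (a point): Centre (half-way up) of the white round dish, 48 across, 12 mm high, holding the pointed, coiled snail shell (30 across, 36 high, the biggest specimen). It stands loose in one of four stations in a row on the rail's ledge, each opposite a notch, 162 mm from release_grip along its +x; equal dishes in the others hold a little bone, three seeds, nothing.
- carriage (a joint): Position of the carriage along the rail in m, growing along release_grip's +y, end stops at -0.118 and 0.118. The five notches are at -0.110, -0.055, 0, 0.055 and 0.110; it starts caught at 0, where there is no dish. It slides easily (about 1 N) while the bar is up.
- release_bar (a joint): Lift of the bar in m: 0 fully down in a notch, 0.034 upper stop. It moves straight up in the carriage against a spring (3 N at the bottom, 6 N at the top) and springs down when let go. From 0.022 it clears the teeth; below about 0.008 the carriage is locked. Notch mouths are bevelled: let go within about 14 mm of a notch, the bar slides in and draws the carriage along.
Not all that is in view belongs to the job. What is shaped like the part that bears shell_dish but pink, purple or turquoise is not meant.

How it is judged (in metres and radians):
On the way, in this order (a step that is already met when the one before it is completed fails the run):
1. the release bar is lifted out of its notch (more than 8 mm) (value of joint release_bar above 0.008 m), for 0.1 s.
2. the camera is brought to within 18 mm of the shell dish, along the rail, with the bar still up (more than 8 mm) (y of shell_dish in the frame of release_grip between -0.018 and 0.018 m and value of joint release_bar above 0.008 m), for 0.05 s.
At the end, for the whole second after the job is handed in: The camera carriage stands level with the shell dish along the rail (within 10 mm), at rest, with the release bar down in the notch there (lift under 4 mm); the dish stands upright (within 10 degrees) and within 12 mm of where it was (y of shell_dish in the frame of release_grip between -0.01 and 0.01 m and value of joint release_bar below 0.004 m and velocity of joint carriage between -0.01 and 0.01 m/s and distance of shell_dish from where it was at the start of the episode below 0.012 m and angle between shell_dish's own z axis and vertical below 0.17 rad); the robot touches nothing.
It fails at once if the shell dish is shifted by more than 20 mm (distance of shell_dish from where it was at the start of the episode above 0.02 m).
It also fails if it takes over 29 s, if anything falls off the work surface, if the arm or the gripper's body presses on something with over 40 N, if the wrist force passes 120 N, or if a joint passes its speed limit or range.

## Working session

There is one attempt and no reset: what is moved stays moved. The work goes in short steps, Python scripts to look and compute and a tool call to move; the robot and the scene stay as the last step left them, time stands still between calls to the robot, and variables do not carry over. Pictures are saved under pics/ and viewed, at most 10 in all, crops included, and the job is handed in when it is done.

Besides the shell and the picture viewer there is one more tool, called after ">>>" by a JSON object that holds its "name" and its "arguments". carry_out: Moves the arm, as the interface text tells. Its arguments: {"type":"object","properties":{"rows":{"type":"array"}},"required":["rows"]}

```bash
mkdir -p pics; cat > h.py <<'E'
import numpy as np, cv2
from scipy.spatial.transform import Rotation as R
from bench import r
def cam(c):
    f=192/np.tan(np.radians(c["fov_y"])/2)
    K=np.array([[f,0,c["cx"]],[0,f,c["cy"]],[0,0,1]]); 
    o=np.array(c["orientation"],float)
    M=o if o.shape==(3,3) else R.from_euler('xyz',o,degrees=True).as_matrix()
    return K,np.array(c["dist"],float),M,np.array(c["position"])
def ray(c,uv,z):
    K,d,M,p=cam(c)
    q=cv2.undistortPoints(np.array([[uv]],float),K,d)[0,0]
    v=M@np.array([q[0],-q[1],-1]); return p+v*(z-p[2])/v[2]
def proj(c,P):
    K,d,M,p=cam(c); a=(np.atleast_2d(P)-p)@M; a=a*[1,-1,-1]
    return cv2.projectPoints(a,np.zeros(3),np.zeros(3),K,d)[0][:,0]
E
python3 - <<'E'
from h import *
a=[r.get_image(n) for n in("scene","side","wrist")]
for n,i in zip(("scene","side","wrist"),a):
    cv2.imwrite(f"pics/{n}0.png",i[:,:,::-1]); print(n,r.calibration(n))
s=r.state();print(s)
E
```

```text
scene {'fov_y': 54.53897937635475, 'cx': 254.7102273154138, 'cy': 185.70301456053846, 'dist': array([-0.08000175,  0.        ,  0.        ,  0.        ,  0.        ]), 'position': array([1.02055952, 0.2840232 , 0.55951704]), 'orientation': array([ 43.50570397,  -0.6631    , 120.90512875])}
side {'fov_y': 44.21016040682854, 'cx': 254.87360913991, 'cy': 190.5551200835847, 'dist': array([-0.17346135,  0.        ,  0.        ,  0.        ,  0.        ]), 'position': array([0.36074771, 0.51467468, 0.6629168 ]), 'orientation': array([  41.97856537,   -0.76330714, -148.91840392])}
wrist {'fov_y': 66.89730466177821, 'cx': 256.16813637580333, 'cy': 197.32016126221703, 'dist': array([-0.04318126,  0.        ,  0.        ,  0.        ,  0.        ]), 'position': array([0.14877027, 0.66115309, 0.37416926]), 'orientation': array([-1.56530170e+01,  6.52529407e-02,  7.15632093e+01])}
{'time': 0.15, 'joint_pos': array([-76.36534806,  33.02368193,   1.42336054,  82.37317602,
        -0.86150859,  64.68452347,  -3.23636957]), 'joint_vel': array([-0.05479187, -0.25965235,  0.05589523, -0.09934852, -0.0457768 ,
       -0.04334402, -0.03180419]), 'effort': array([ 3.88009779e-03, -7.66262197e+01,  2.25348920e+00, -2.86184353e+01,
        1.57738687e-02,  9.84304788e-03,  2.94151370e-06]), 'tool_pos': array([0.21333948, 0.64006749, 0.23062959]), 'tool_rot': array([-1.79929152e+02,  1.34264112e-03,  1.61566130e+02]), 'force': array([ 1.14362319,  0.52089159, -0.85544686]), 'torque': array([-0.01720948, -0.02126402,  0.00292649]), 'gripper_force': 0.0, 'width': 0.9982809405453589}
```

View pics/scene0.png

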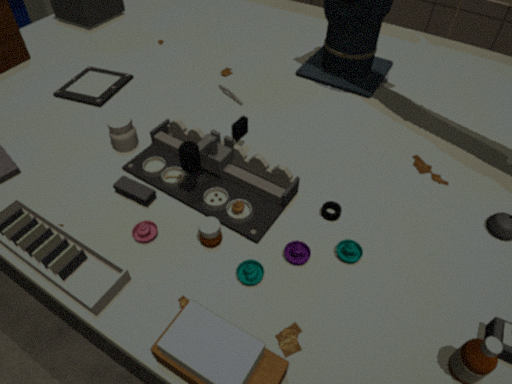

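View pics/side0.png

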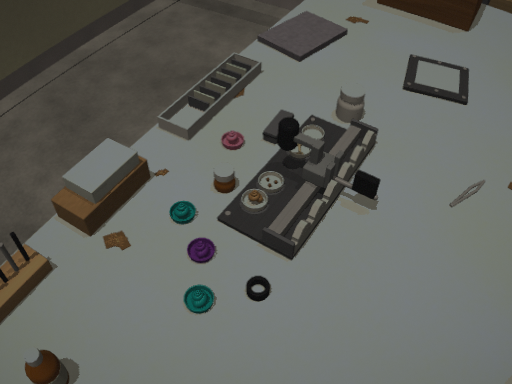

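View pics/wrist0.png

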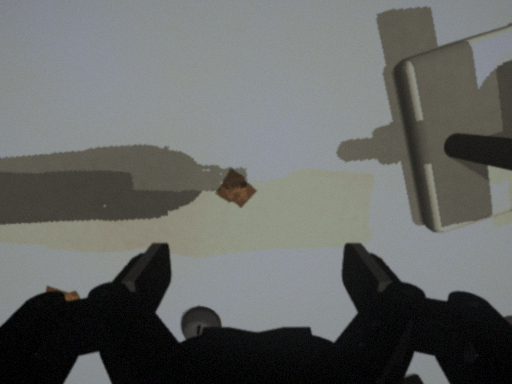

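```bash
python3 - <<'E'
from h import *
from scipy.optimize import least_squares
cs,cd=r.calibration("scene"),r.calibration("side")
def tri(a,b):
    s=least_squares(lambda P:np.r_[proj(cs,P)[0]-a,proj(cd,P)[0]-b],[.6,0,.05]); return s.x.round(4),s.fun.round(1)
for n,a,b in [("grip",(240,128),(367,185)),("shell",(239,209),(255,200)),("seeds",(215,197),(270,182)),("bone",(174,175),(300,152)),("empty",(153,164),(313,133))]: print(n,tri(a,b))
print(ray(cs,(350,70),0))
a=cv2.imread("pics/scene0.png")[95:245,110:310]; b=cv2.imread("pics/side0.png")[105:255,210:390]
f=lambda i:cv2.convertScaleAbs(cv2.resize(i,(400,int(400*i.shape[0]/i.shape[1])),interpolation=cv2.INTER_CUBIC),alpha=1.6)
a,b=f(a),f(b);o=np.zeros((340,800,3),np.uint8);o[:a.shape[0],:400]=a;o[:b.shape[0],400:]=b
cv2.imwrite("pics/crop.png",o)
E
```

```text
grip (array([ 0.4739, -0.074 ,  0.0551]), array([-0., -0., -0.,  0.]))
shell (array([0.6422, 0.0303, 0.0152]), array([ 0.1,  0.1,  0.1, -0.1]))
seeds (array([ 0.6416, -0.0248,  0.0148]), array([ 0.5,  0.7,  0.5, -0.7]))
bone (array([ 0.6336, -0.1344,  0.0101]), array([ 0.8,  1.2,  0.8, -1.2]))
empty (array([ 0.6343, -0.1918,  0.0162]), array([ 0.3,  0.4,  0.3, -0.5]))
[-0.00074928  0.01467019  0.        ]
```

View pics/crop.png

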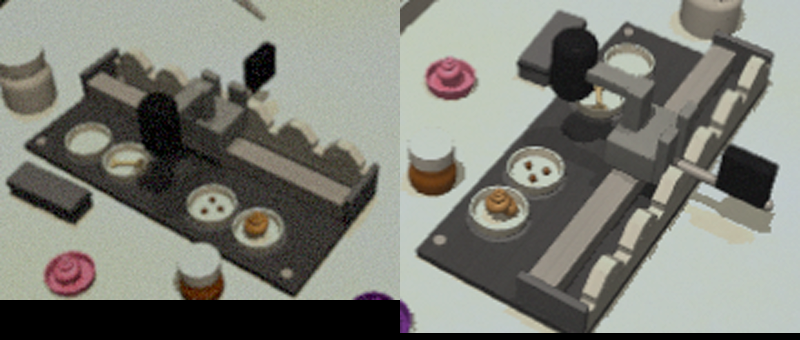

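The shell dish is the fourth one, at scene (239,209) and side (255,200): a coiled brown shell, the biggest specimen, on a white dish. The seeds are at (215,197), the bone at (174,175) and the empty dish at (153,164). The pink (145,232), purple (297,253) and turquoise (250,272)/(348,251) pieces are loose decoys. The row's midpoint less 162 mm gives (0.476,-0.074), which agrees with the grip triangulated at (0.474,-0.074). The rail yaw is about -2°, and the shell is at +0.110.

>>> {"name": "carry_out", "arguments": {"rows": [[0.085,0,0,0,-8.2],[0.085,0,0,0,-8.2],[0.085,-0.05,-0.03,0,0],[0.085,-0.04,-0.05,0,0],[0.085,-0.04,-0.05,0,0],[0.085,-0.03,-0.05,0,0],[0.085,-0.03,-0.055,0,0],[0.085,-0.02,-0.055,0,0],[0.085,-0.02,-0.055,0,0],[0.085,-0.02,-0.055,0,0],[0.085,-0.02,-0.055,0,0],[0.085,0,-0.055,0,0]]}}

```text
time: 1.65
tool_pos: [0.4642, 0.1215, 0.2312]
tool_rot: [-180.0, 0.0, 177.9]
force: [0.1, -0.5, 0.2]
width: 0.996
gripper_force: 0.0
```

>>> {"name": "carry_out", "arguments": {"rows": [[0.085,0,-0.055,0,0],[0.085,0,-0.055,0,0],[0.085,0,-0.045,0,0],[0.085,0,-0.03,0.0,0],[0.085,0,0,0,0],[0.085,0,0,0,0]]}}

```text
time: 2.4
tool_pos: [0.4567, -0.0606, 0.2312]
tool_rot: [180.0, -0.0, 178.0]
force: [0.4, -0.3, 0.5]
width: 0.992
gripper_force: 0.0
```

```bash
python3 - <<'E'
from h import *
c=r.calibration("wrist");s=r.state();print(s["time"],s["tool_pos"],s["tool_rot"],s["joint_pos"],s["force"])
i=r.get_image("wrist");cv2.imwrite("pics/w1.png",i[:,:,::-1])
y=np.radians(-2);g=np.array([.475,-.074,.08]);X=np.array([np.cos(y),np.sin(y),0]);Y=np.array([-np.sin(y),np.cos(y),0])
print(proj(c,[g+a*.022*X+b*.008*Y for a in(-1,1) for b in(-1,1)]).round(), c["position"])
E
```

```text
2.4 [ 0.45670047 -0.06056616  0.23122344] [ 1.79975952e+02 -9.47562141e-03  1.77976676e+02] [ -3.37582717  14.96547076   6.53857425 113.46843317  -2.17818631
  51.68912429  92.27047995] [ 0.36229289 -0.25756862  0.4951574 ]
[[237. 181.]
 [252. 181.]
 [237. 221.]
 [252. 221.]] [ 0.38860516 -0.05891769  0.37475908]
```

View pics/w1.png

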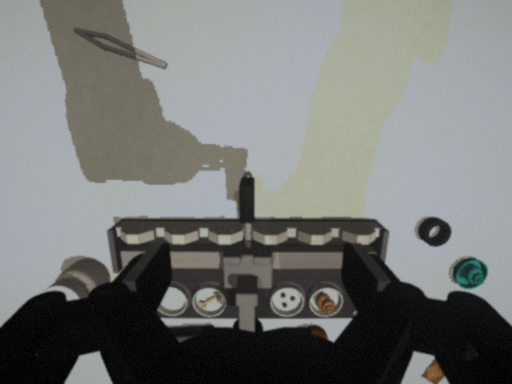

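The wrist view shows the black grip top at u 239–255, v ~180–221, about 2.5 px right of the prediction, so its y is about -0.0715. The rail is aligned with the tool and the shell dish is on the right (+y), fourth in the row. I'll go down and pinch.

>>> {"name": "carry_out", "arguments": {"rows": [[0.085,-0.018,-0.011,0.03,0],[0.085,0,0,0.05,0],[0.085,0,0,0.05,0],[0.085,0,0,0.04,0],[0.085,0,0,0.02,0],[0.085,0,0,0,0],[0.085,0,0,0,0]]}}

```text
time: 3.32
tool_pos: [0.4749, -0.0723, 0.042]
tool_rot: [180.0, 0.0, 178.0]
force: [0.2, 0.0, 0.8]
width: 0.994
gripper_force: 0.0
```

>>> {"name": "carry_out", "arguments": {"rows": [[0.05,0,0,0,0],[0.03,0,0,0,0],[0.02,0,0,0,0],[0.008,0,0,0,0],[0.0,0,0,0,0],[0.0,0,0,0,0],[0.0,0,0,0,0],[0.0,0,0,0,0]]}}

```text
time: 4.32
tool_pos: [0.4743, -0.0729, 0.0415]
tool_rot: [180.0, 0.0, 177.9]
force: [-1.1, 0.2, 6.3]
width: 0.184
gripper_force: 60.6
```

>>> {"name": "carry_out", "arguments": {"rows": [[0.0,0,0,-0.01,0],[0.0,0,0,-0.01,0],[0.0,0,0,-0.009,0],[0.0,0,0,0,0],[0.0,0,0,0,0]]}}

```text
time: 4.95
tool_pos: [0.4744, -0.0729, 0.0703]
tool_rot: [-180.0, 0.0, 178.0]
force: [2.5, 0.1, -4.7]
width: 0.181
gripper_force: 59.4
```

The force reads about 5 N of spring at 29 mm of lift, as expected. Next is the slide of +0.110.

>>> {"name": "carry_out", "arguments": {"rows": [[0.0,0,0.008,0,0],[0.0,0,0.014,0,0],[0.0,0,0.016,0,0],[0.0,0,0.016,0,0],[0.0,0,0.016,0,0],[0.0,0,0.016,0,0],[0.0,0,0.014,0,0],[0.0,0,0.01,0,0],[0.0,0,0,0,0],[0.0,0,0,0,0]]}}

```text
time: 6.2
tool_pos: [0.4786, 0.0376, 0.0704]
tool_rot: [180.0, 0.0, 178.0]
force: [5.5, 0.2, -5.7]
width: 0.181
gripper_force: 59.3
```

```bash
python3 - <<'E'
from h import *
s=r.state();print(s["time"],s["tool_pos"],s["force"],s["width"])
i=r.get_image("scene")[85:265,90:330];cv2.imwrite("pics/s2.png",cv2.convertScaleAbs(cv2.resize(i[:,:,::-1],(720,540),interpolation=cv2.INTER_CUBIC),alpha=1.6))
E
```

```text
6.2 [0.47857368 0.0376095  0.07038054] [ 5.51394176  0.16741213 -5.68130089] 0.18104188159380574
```

View pics/s2.png

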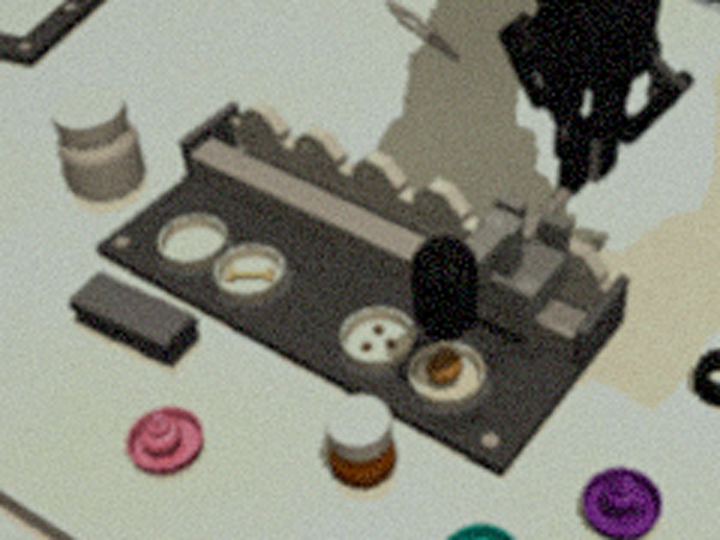

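The camera head is over the shell dish (crop 445,290 above 445,370), and the dish hasn't moved. I'll lower the bar into the notch, release it and retreat.

>>> {"name": "carry_out", "arguments": {"rows": [[0.0,0,0,0.009,0],[0.0,0,0,0.009,0],[0.0,0,0,0.007,0],[0.0,0,0,0,0],[0.05,0,0,0,0],[0.085,0,0,0,0],[0.085,0,0,0,0],[0.085,0,0,0,0],[0.085,0,0,0,0]]}}

```text
time: 7.38
tool_pos: [0.4781, 0.0371, 0.0453]
tool_rot: [-180.0, -0.0, 178.0]
force: [-1.2, -0.8, -0.7]
width: 0.995
gripper_force: 0.0
```

>>> {"name": "carry_out", "arguments": {"rows": [[0.085,0,0,-0.03,0],[0.085,0,0,-0.05,0],[0.085,0,0,-0.05,0],[0.085,0,0,-0.04,0],[0.085,0.02,0,0,0],[0.085,0,0,0,0],[0.085,0,0,0,0],[0.085,0,0,0,0]]}}

```text
time: 8.38
tool_pos: [0.4586, 0.0378, 0.2149]
tool_rot: [-180.0, -0.0, 178.0]
force: [-0.9, 0.4, -0.0]
width: 0.996
gripper_force: 0.0
```

```bash
python3 - <<'E'
from h import *
s=r.state();print(s["time"],s["tool_pos"],s["force"],s["width"])
f=lambda i:cv2.convertScaleAbs(cv2.resize(i[:,:,::-1],(400,300),interpolation=cv2.INTER_CUBIC),alpha=1.6)
cv2.imwrite("pics/s3.png",np.hstack([f(r.get_image("scene")[85:265,90:330]),f(r.get_image("side")[100:268,200:424])]))
cs,cd=r.calibration("scene"),r.calibration("side")
# expected grip centre if the bar is down / still up by 10 mm
for z in(.062,.072):
    p=[.4785,.0376,z]; print(((proj(cs,p)[0]-[90,85])*400/240).round(),((proj(cd,p)[0]-[200,100])*400/224+[400,0]).round())
E
```

```text
8.375 [0.45855226 0.03775856 0.21488005] [-0.86510521  0.42505157 -0.02719253] 0.995911132610272
[324.  98.] [649. 221.]
[324.  92.] [651. 215.]
```

View pics/s3.png

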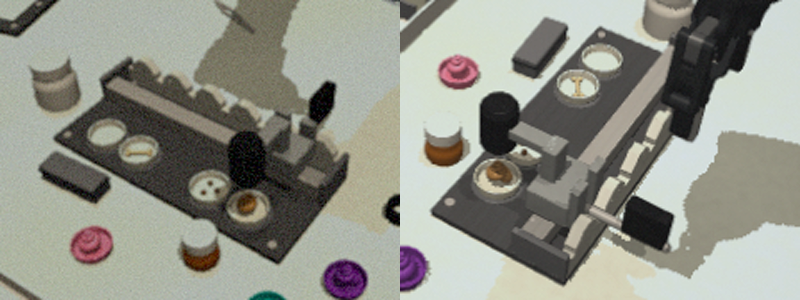

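The grip is seen at crop (322,101) and (648,223). The bar-down prediction is (324,98) and (649,221), so the bar is fully down. The dish is in place and the robot is clear.

```bash
python3 -c "
from bench import r
print(r.sign_off())"
```

```text
the job is handed in; nothing more can be done
None
```

The camera carriage stands over the snail-shell dish with the release bar down in that notch, the dish looks unmoved and the arm is clear; I handed the job in at about 8.5 s, and no verdict came back.

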